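# Fit the notched scraper blade over the holder's pin

## Task

Fit the notched scraper blade into the open holder: the jar left standing in the holder has to come out and stand upright on the table, and the notched blade is to be drawn from its storage block and laid flat in the bed between the cheeks, notch fully home round the pin. Leave the straight-backed blade in its block and do not push the other jars and pots about.

Things in the scene. Friction and masses are not known exactly. Their poses are not given: they have to be found in the camera images.
- blade_mid (a point): Centre of the notched steel scraper blade, a flat bar 150 (x) x 50 (y) x 8 (z) mm, 0.2 kg. +x points to its back end with an open U notch in the middle, 14 wide x 25 deep; the last 16 mm at -x are ground thin. It starts flat in its block's slot (centre 16 mm high), thin end about 80 mm inside, notched end 70 mm out of the mouth, so its +x is the block's -x.
- blade_notch (a point): Point in the notch of the notched blade, 55.5 mm from the blade's centre along +x at mid-thickness, 19.5 mm in from the back end and 5.5 mm from the notch's root; the pin's axis is to stand here when the blade is home. Axes as the blade.
- notched_block: Wooden block fixed to the table, holds the notched blade; 92 (x) x 74 (y) x 37 (z) mm, origin at its underside's centre. A level slot 56 wide x 13 high, floor 12 mm up, opens at the -x face; a tongue 26 wide x 12 high runs 48 mm out of the mouth under the blade. The blade comes out only straight along the block's -x, free after about 80 mm.
- plain_mid (a point): Centre of the second blade: the same size, but its back end is straight, without a notch. Lies in the other block in the same way; it is to stay there.
- plain_block: The other storage block, same shape and axes as notched_block, fixed, holds the straight-backed blade. The two blocks and the holder stand side by side in any order. The table top (z = 0) begins at about x = 0.48 m, its near edge.
- holder: Holder fixed to the table, origin at table height. Bed 14 mm up, from x = -40 to +50 mm, 77 wide overall; two side cheeks, inner faces 55 apart, tops 24 mm up; ends open. A tongue 26 wide x 14 high goes on to x = -86 mm. The home blade lies along x, notched end to +x, 69 mm of its thin end past the cheeks at -x: only there can its sides be gripped.
- holder_pin (a point): Axis of the holder's single upright pin, 9 mm diameter, from the bed at 14 mm to a tapered tip 34 mm above the table; the point lies 18 mm above the table (mid-thickness of a seated blade), at x = +21.5 mm in the holder's frame. Axes as the holder.
- jar_mid (a point): Centre of the capped jar, 48 diameter x 66 high mm, about 0.12 kg, upright, left standing on the bed between the cheeks in front of the pin (its underside 14 mm above the table). z is its upright axis.
- jar_b_mid (a point): Centre of another capped jar, 48 diameter x 66 high mm, upright on the table; bystander.
- jar_c_mid (a point): Centre of a third capped jar, 48 diameter x 66 high mm, upright on the table; bystander.
- pot_mid (a point): Centre of a small white shouldered pot, 52 diameter x 51 high mm, upright on the table; bystander.
- cream_mid (a point): Centre of a squat white pot with a dark lid, 70 diameter x 56 high mm, upright on the table; bystander.
Not all that is in view belongs to the job. There is more than one size of the part that bears cream_mid; the job needs the middle-sized.

How it is judged (in metres and radians):
At the end, for the whole second after the job is handed in: Notched blade flat on the bed (18 mm high within 2 mm), notch within 5 mm of the pin, aligned within 0.1 rad, thin end out at the open -x end; the holder's jar upright on the table; the plain blade within 20 mm of its start, other jars and pots upright within 30 mm of theirs (horizontal distance between blade_notch and holder_pin below 0.005 m and z of blade_notch in the frame of holder between 0.016 and 0.02 m and z of blade_mid in the frame of holder between 0.016 and 0.02 m and x of blade_mid in the frame of holder below -0.025 m and angle between the x axis of blade_mid and the x axis of holder, either way round below 0.1 rad and height (world z) of jar_mid between 0.029 and 0.037 m and angle between jar_mid's own z axis and vertical below 0.1 rad and distance of plain_mid from where it was at the start of the episode below 0.02 m and distance of each of jar_b_mid, jar_c_mid, pot_mid, cream_mid from where it was at the start of the episode below 0.03 m and angle between each of jar_b_mid, jar_c_mid, pot_mid, cream_mid's own z axis and vertical below 0.15 rad); the robot touches nothing.
It fails at once if the straight-backed blade is moved by more than 20 mm (distance of plain_mid from where it was at the start of the episode above 0.02 m).
It fails at once if a bystander jar or pot is moved by more than 30 mm or tipped over (distance of any of jar_b_mid, jar_c_mid, pot_mid, cream_mid from where it was at the start of the episode above 0.03 m or angle between any of jar_b_mid, jar_c_mid, pot_mid, cream_mid's own z axis and vertical above 0.5 rad).
It also fails if it takes over 69 s, if anything falls off the work surface, if the arm or the gripper's body presses on something with over 40 N, if the wrist force passes 120 N, or if a joint passes its speed limit or range.

## Robot

A 6-joint arm with a two-finger parallel gripper is mounted at the origin on a cart in front of the work surface, level with it; the furniture and walls round the work are solid. World frame = base frame: x ahead of the robot, y to its left, z up, the work surface at z = 0. Lengths are in mm, angles in degrees, forces in N, time in s.
With the tool pointing down it reaches from about 300 to 850 mm from the base axis. Payload 4.2 kg.
Tool frame: the origin (TCP) lies on the centre line of the jaws, within the pads' length; the fingertips stand 14 mm ahead of it and the grasp point (between the pads) lies 5 mm behind it; z points along the fingers, y is the direction in which the jaws open and shut (so a half turn about z gives the same grasp; the last joint's range is limited). The gripper opens to 91 mm and grips with 3 to 60 N. Pads are 32 mm wide; open, the fingers measure 118 mm over their backs; the gripper's body (76 mm by 178 mm) begins 60 mm behind the grasp point.
Start: joints at [62.281, 18.312, 89.639, -0, 72.044, -1.146], TCP at [257.23, 514.271, 227.976] pointing down, gripper open.
Joint ranges: [-177.97, 177.97], [-48.28, 115.42], [12.27, 149.76], [-77.06, 257.06], [2.81, 150.46], [-146.56, 146.56]. Speed limits (degrees/s): [147.25, 147.25, 180, 180, 180, 180].

## Interface

Orientations are given as [roll, pitch, yaw] about the fixed x, y, z axes, in that order (R = Rz(yaw) Ry(pitch) Rx(roll)).
In Python, from workcell import env gives the robot as it stands.
- The arm moves only by the tool play_rows, never from a script. Its argument "increments" is a list of rows, each a list of 5 numbers: the shift along the world's x, y, z in mm, then the turn about the world's z in degrees, then the closure, from 0 (fully open) to 1 (shut). In form: [[x, y, z, yaw, fingers], ...]. A call has 1 to 20 rows; each row shifts and turns the commanded pose from where the row before left it; what a row does not reach is not made up. A row lasts 1/8 s, in which the tool goes at most 62.5 mm and 10.7 degrees, less where a joint would pass 70% of its speed; a pose out of reach is approached as far as the arm can. A call is refused whole if a number of a shift passes 62.5 or a number of a turn 10.7, either way. A call with a gripper value outside its range is refused whole. The fingers move at their own pace and stop on an object; "newtons" is the grip in N (left out, the last holds). Time passes only in rows, so rows that do not move let the fingers close. It gives the time, the measured TCP pose, the force and the opening at its end, in the units of the state.
- env.state(): the state, without advancing time (a new reading comes with each control period).
- env.grab_frame(name): name is "scene" or "top"; returns the picture (420x560x3 uint8, red, green, blue); there is no depth.
- env.calibration(name): a dict with "fx", "fy", "cx", "cy" (pixels), "R" (3x3) and "t" (3): a world point X has camera coordinates R X + t. Camera axes: x right, y down, z forward; pixel columns grow to the right and rows downward; lengths in mm; the calibration is good to about 2 mm. A picture is of the moment at which its call begins. calibration takes no time and is no camera call.
- env.job_done(): hands the job in, once; it reports no verdict.
The state is a dict: "time_s": time; "qpos": joint angles; "qvel": joint speeds; "effort": joint torques, N m; "ee_pos": TCP position; "ee_rot": TCP orientation; "force": force on the tool from outside, world axes, zero at the start; "torque": the same for the moment, N m; "gripper_width": finger opening in mm.
Only numpy, scipy, OpenCV 4.12 (cv2) and the standard library are available. Lean on these libraries where they do the work, as an engineer would, in place of code of your own. Each camera call takes 0.05 s, during which the arm holds its last target.

## Working session

There is one attempt and no reset: what is moved stays moved. The work goes in short steps, Python scripts to look and compute and a tool call to move; the robot and the scene stay as the last step left them, time stands still between calls to the robot, and variables do not carry over. Pictures are saved under pics/ and viewed, and the job is handed in when it is done.

Besides the shell and the picture viewer there is one more tool, called after "Request:" as a command line: name --pt "numbers of a row" for each row, then --argument value for the rest. play_rows: Moves the arm, as the interface text tells. Its arguments: {"type":"object","properties":{"increments":{"type":"array"},"newtons":{"type":"number"}},"required":["increments"]}

```bash
ls; mkdir -p pics
python3 - <<'E'
from workcell import env
import cv2
print(env.state())
for n in ("scene","top"):
    c=env.calibration(n); print(n,c)
    im=env.grab_frame(n); cv2.imwrite(f"pics/{n}0.png",im[:,:,::-1])
E
```

```text
pics
{'time_s': 0.0, 'qpos': array([ 6.22814379e+01,  1.83509960e+01,  8.97062408e+01, -9.65936569e-04,
        7.20456958e+01, -1.14691514e+00]), 'qvel': array([ 0.0285813 , -0.04945855,  0.13037342,  0.03019752, -0.0396863 ,
       -0.02222762]), 'effort': array([-8.12514027e-04, -4.12462091e+01, -2.31971437e+01,  7.26966583e-02,
        4.59213252e-02, -1.67564408e-04]), 'ee_pos': array([256.99120183, 513.82427385, 227.12786681]), 'ee_rot': array([-1.79897070e+02, -1.14213219e-03,  1.53428651e+02]), 'force': array([0.04628964, 0.0268941 , 1.13038336]), 'torque': array([ 0.03103516, -0.03114391, -0.04314941]), 'gripper_width': 91.31976736538412}
scene {'fx': 525.4485049944792, 'fy': 525.4485049944792, 'cx': 274.84958063092705, 'cy': 212.33954519093544, 'R': array([[-0.82557148, -0.56416157,  0.01238784],
       [-0.43950133,  0.62906969, -0.64117853],
       [ 0.35393547, -0.53478318, -0.76729175]]), 't': array([ 568.46202167,  260.81752963, 1600.82337855])}
top {'fx': 446.9496797632421, 'fy': 446.9496797632421, 'cx': 269.6678521004288, 'cy': 205.05635062768226, 'R': array([[-1.56500521e-03, -9.99971810e-01,  7.34364381e-03],
       [-9.96548041e-01,  9.50014355e-04, -8.30126455e-02],
       [ 8.30033288e-02, -7.44820908e-03, -9.96521436e-01]]), 't': array([  62.89615437,  601.3843281 , 1426.51180583])}
```

View pics/scene0.png

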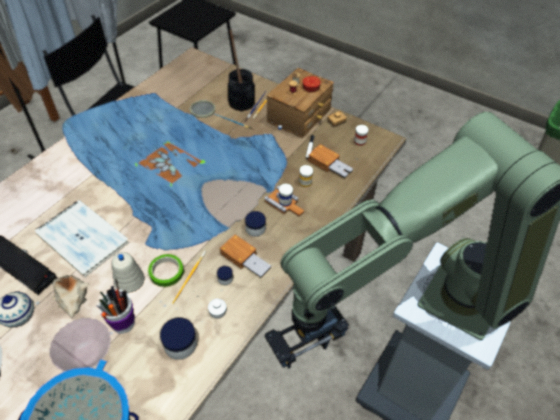

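View pics/top0.png

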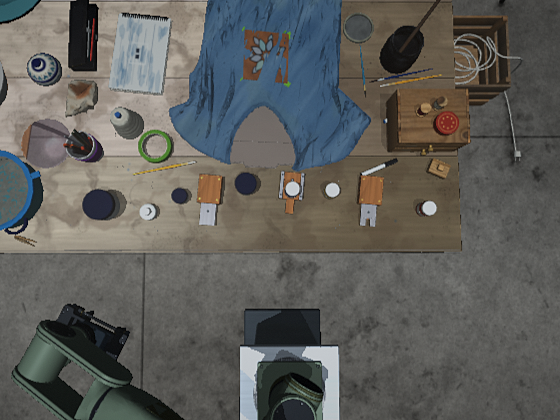

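Run:
```python
import cv2
a=cv2.imread("pics/top0.png")
cv2.imwrite("pics/top0c1.png",cv2.resize(a[155:245,70:270],None,fx=4,fy=4,interpolation=cv2.INTER_CUBIC))
cv2.imwrite("pics/top0c2.png",cv2.resize(a[155:245,250:450],None,fx=4,fy=4,interpolation=cv2.INTER_CUBIC))
b=cv2.imread("pics/scene0.png")
cv2.imwrite("pics/scene0c.png",cv2.resize(b[110:290,210:390],None,fx=3.3,fy=3.3,interpolation=cv2.INTER_CUBIC))
```

```text
(no output)
```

View pics/top0c1.png

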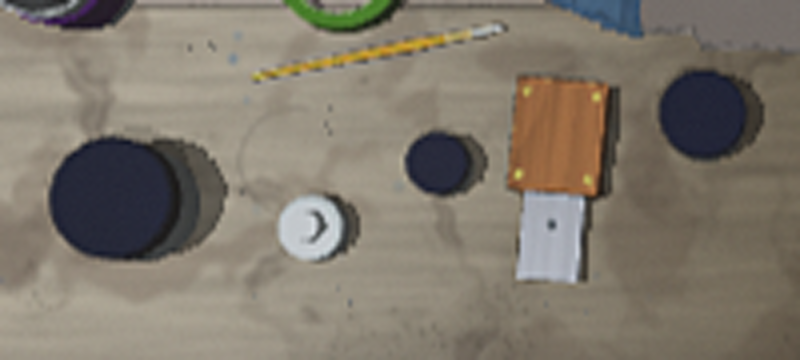

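View pics/top0c2.png

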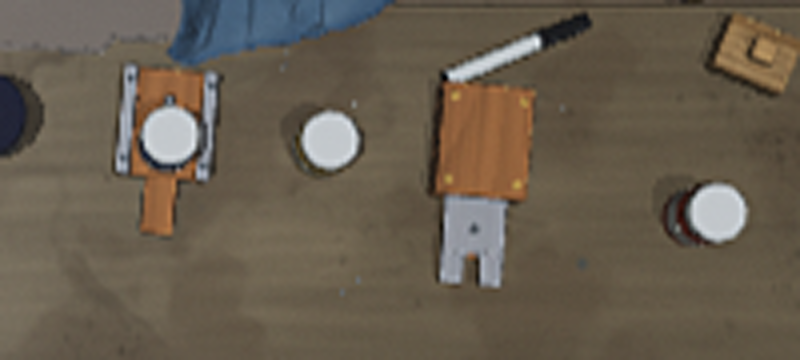

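View pics/scene0c.png

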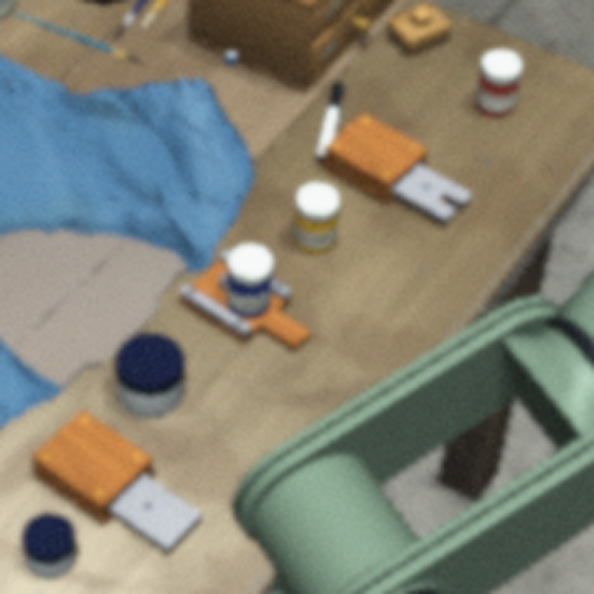

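Top view: the notched blade's block is at (371,190), with the blade end at (368,215) showing a U-notch. The straight-backed one is at (209,190), blade end (208,214). The holder is at (291,187), with its jar at (292,188) and its tongue toward the robot.

Squat dark-lidded pots are at (100,205) large, (246,183) middle and (180,196) small. The middle one is cream_mid and stays put. The crops confirm both the notch and which blade is which. Next I measure.

```bash
cat > h.py <<'E'
import numpy as np, cv2
from workcell import env
CAL={n:env.calibration(n) for n in ("scene","top")}
def ray(n,u,v):
    c=CAL[n]; R=np.array(c["R"]);t=np.array(c["t"])
    return -R.T@t, R.T@np.array([(u-c["cx"])/c["fx"],(v-c["cy"])/c["fy"],1])
def onz(n,pts,z):
    o=[]
    for u,v in np.reshape(pts,(-1,2)):
        C,d=ray(n,u,v); o.append((C+d*(z-C[2])/d[2])[:2])
    return np.array(o)
def proj(n,X):
    c=CAL[n]; p=np.array(c["R"])@np.array(X,float)+np.array(c["t"])
    return np.array([c["fx"]*p[0]/p[2]+c["cx"],c["fy"]*p[1]/p[2]+c["cy"]])
def tri(a,b):
    (A,d),(B,e)=ray("top",*a),ray("scene",*b)
    s=np.linalg.lstsq(np.c_[d,-e],B-A,rcond=None)[0]
    P,Q=A+d*s[0],B+e*s[1]; return (P+Q)/2,np.linalg.norm(P-Q)
E
python3 - <<'E'
from h import *
a=cv2.imread("pics/top0.png"); hsv=cv2.cvtColor(a,cv2.COLOR_BGR2HSV)
for p in [(371,190),(209,190),(290,206),(291,180),(368,210),(292,188),(208,214),(278,185),(340,215),(310,215),(230,215)]:
    print(p,hsv[p[1],p[0]])
wood=cv2.inRange(hsv,(5,110,90),(18,255,255))
grey=cv2.inRange(hsv,(0,0,125),(179,45,255))
cv2.imwrite("pics/m1.png",np.hstack([wood[150:250,180:400],grey[150:250,180:400]]).repeat(1,0))
def rects(m,box,nm,z):
    x0,y0,x1,y1=box; s=np.zeros_like(m); s[y0:y1,x0:x1]=m[y0:y1,x0:x1]
    cs,_=cv2.findContours(s,cv2.RETR_EXTERNAL,cv2.CHAIN_APPROX_NONE)
    for c in cs:
        if cv2.contourArea(c)<15: continue
        M=cv2.moments(s); r=cv2.minAreaRect(c); bp=cv2.boxPoints(r)
        w=onz("top",bp,z)
        print(nm,"area",cv2.contourArea(c),"ctr",np.round(r[0],1),np.round(r[1],1),round(r[2],1),"world",np.round(w.mean(0),1),"corners",np.round(w,0).tolist())
rects(wood,(355,165,390,203),"nblock",37)
rects(grey,(355,195,390,230),"nblade",20)
rects(wood,(194,165,228,203),"pblock",37)
rects(grey,(194,195,228,230),"pblade",20)
rects(wood,(276,160,308,216),"holder",14)
rects(grey,(276,160,308,216),"cheeks",24)
E
```

```text
(371, 190) [ 13 151 150]
(209, 190) [ 13 145 158]
(290, 206) [ 13 147 153]
(291, 180) [115  20  78]
(368, 210) [106  23 144]
(292, 188) [103  11 204]
(208, 214) [111  19 187]
(278, 185) [ 19  66 109]
(340, 215) [ 19  74 107]
(310, 215) [ 19  68 113]
(230, 215) [ 18  54 118]
nblock area 556.5 ctr [371.  189.1] [22.4 27.7] 4.8 world [ 652.  -265.6] corners [[610.0, -225.0], [700.0, -234.0], [694.0, -306.0], [604.0, -297.0]]
nblade area 246.0 ctr [367.8 214.7] [15.  21.8] 4.4 world [ 570.2 -257.5] corners [[537.0, -230.0], [608.0, -236.0], [604.0, -285.0], [533.0, -278.0]]
pblock area 576.5 ctr [208.8 188.7] [22.5 28.3] 5.2 world [653.8 258.5] corners [[611.0, 298.0], [703.0, 291.0], [696.0, 219.0], [605.0, 226.0]]
pblade area 18.5 ctr [208.6 227.3] [ 5.5 23.3] 75.3 world [529.7 260.2] corners [[529.0, 299.0], [548.0, 226.0], [531.0, 222.0], [512.0, 294.0]]
pblade area 385.5 ctr [204.5 211.5] [33. 21.] 90.0 world [581.2 274. ] corners [[635.0, 309.0], [635.0, 240.0], [527.0, 239.0], [528.0, 307.0]]
holder area 259.0 ctr [290.7 192.6] [16.2 41.2] 4.8 world [643.7  -7.2] corners [[578.0, 25.0], [714.0, 13.0], [709.0, -40.0], [574.0, -28.0]]
cheeks area 146.0 ctr [292. 188.] [14.1 14.1] 45.0 world [657.3 -10.8] corners [[657.0, 22.0], [690.0, -11.0], [657.0, -43.0], [625.0, -11.0]]
cheeks area 25.5 ctr [301.3 186. ] [ 2.7 26.3] 5.2 world [663.8 -41.1] corners [[621.0, -32.0], [707.0, -41.0], [706.0, -50.0], [620.0, -41.0]]
cheeks area 40.5 ctr [281.1 184. ] [ 2.7 26.3] 5.7 world [670.5  24.6] corners [[628.0, 33.0], [714.0, 25.0], [713.0, 16.0], [627.0, 25.0]]
```

View pics/m1.png

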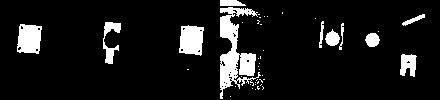

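Run:
```python
from h import *
print("C",[np.round(ray(n,0,0)[0]) for n in CAL])
a=cv2.imread("pics/top0.png"); hsv=cv2.cvtColor(a,cv2.COLOR_BGR2HSV)
def blob(box,lo,hi):
    x0,y0,x1,y1=box; m=cv2.inRange(hsv[y0:y1,x0:x1],lo,hi)
    n,l,s,c=cv2.connectedComponentsWithStats(m); i=1+np.argmax(s[1:,4]); return c[i]+[x0,y0],s[i,4]
W=((0,0,150),(179,40,255)); D=((105,60,20),(130,255,110))
for nm,b,r,z in [("jar",(284,180,301,197),W,80),("jarb",(322,180,343,200),W,66),("jarc",(418,198,440,218),W,66),("pot",(138,202,160,222),W,51),("cream",(232,170,262,197),D,56),("small",(170,187,190,206),D,40)]:
    c,n=blob(b,*r); print(nm,np.round(c,1),n,np.round(onz("top",c,z),1))
print("place px", proj("top",[540,135,0]),proj("scene",[540,135,33]))
```

```text
C [array([  17., 1013., 1388.]), array([ 481.,   73., 1471.])]
jar [292.1 188.4] 154 [[649.2  -7.9]]
jarb [332.1 189.6] 151 [[ 647.1 -135.4]]
jarc [429.1 207.6] 153 [[ 589.4 -441.5]]
pot [146.2 211.8] 218 [[578.1 454.7]]
cream [245.3 183. ] 351 [[669.5 140.1]]
small [178.8 195.4] 166 [[631.6 354.3]]
place px [247.49402005 224.32155279] [289.39353891 239.39675401]
```

Request:
play_rows --pt "16 -22 0 1.8 0" --pt "33 -44 0 1.8 0" --pt "34 -45 0 1.8 0" --pt "34 -45 0 1.8 0" --pt "34 -45 0 1.8 0" --pt "34 -45 0 1.8 0" --pt "34 -45 0 1.8 0" --pt "34 -45 0 1.8 0" --pt "34 -45 0 1.8 0" --pt "34 -45 0 1.8 0" --pt "34 -45 0 1.8 0" --pt "25 -33 0 1.8 0" --pt "12 -18 0 0 0" --pt "0 0 0 0 0" --newtons 20

```text
time_s: 1.85
ee_pos: [649.2, -8.2, 227.3]
ee_rot: [180.0, -0.1, 174.9]
force: [-0.2, 0.3, -0.5]
gripper_width: 91.2
```

Request:
play_rows --pt "0 0 -30 0 0" --pt "0 0 -40 0 0" --pt "0 0 -40 0 0" --pt "0 0 -35 0 0" --pt "0 0 -20 0 0" --pt "0 0 -8 0 0" --pt "0 0 0 0 0.5" --pt "0 0 0 0 0.7" --pt "0 0 0 0 0.7" --pt "0 0 0 0 0.7" --pt "0 0 0 0 0.7" --newtons 20

```text
time_s: 3.22
ee_pos: [649.4, -7.9, 55.3]
ee_rot: [-180.0, 0.0, 175.0]
force: [0.2, -0.2, 1.8]
gripper_width: 46.3
```

Request:
play_rows --pt "0 0 10 0 0.7" --pt "0 0 25 0 0.7" --pt "0 0 25 0 0.7" --pt "-10 14 0 0 0.7" --pt "-25 34 0 0 0.7" --pt "-30 42 0 0 0.7" --pt "-25 34 0 0 0.7" --pt "-9 14 0 0 0.7" --pt "0 0 -15 0 0.7" --pt "0 0 -25 0 0.7" --pt "0 0 -20 0 0.7" --pt "0 0 -8 0 0.7" --pt "0 0 -3 0 0.7" --pt "0 0 0 0 0.7"

```text
time_s: 4.97
ee_pos: [550.7, 130.0, 44.1]
ee_rot: [180.0, 0.0, 175.0]
force: [0.2, 0.5, -0.2]
gripper_width: 46.5
```

Request:
play_rows --pt "0 0 -1.5 0 0.7" --pt "0 0 -1.5 0 0.7" --pt "0 0 0 0 0.7"

```text
time_s: 5.35
ee_pos: [550.5, 130.4, 41.3]
ee_rot: [180.0, 0.1, 175.0]
force: [0.8, -0.1, -0.3]
gripper_width: 46.6
```

Run:
```python
from h import *
print(env.state()["force"])
a=env.grab_frame("scene")[:,:,::-1]; cv2.imwrite("pics/s1.png",cv2.resize(a[150:310,200:400],None,fx=3.5,fy=3.5))
```

```text
[ 0.75990986 -0.14222917 -0.34859943]
```

View pics/s1.png

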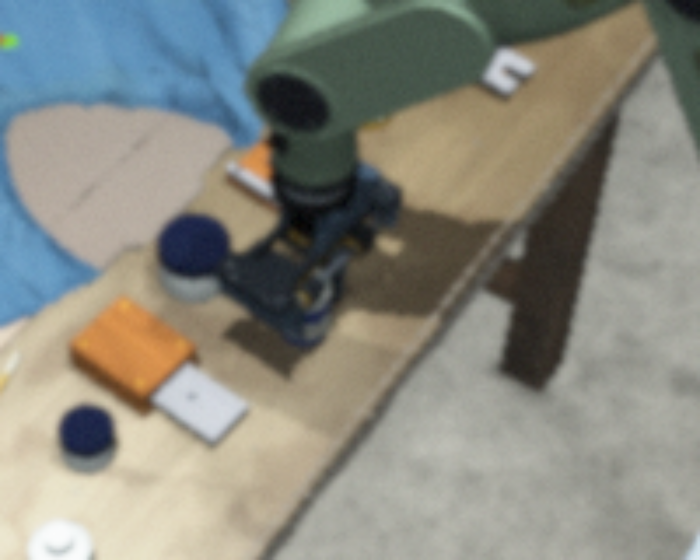

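The jar is held near the table. I lower it to touch, then release.

Request:
play_rows --pt "0 0 -1 0 0.7" --pt "0 0 0 0 0.7"

```text
time_s: 5.65
ee_pos: [550.6, 130.4, 41.3]
ee_rot: [180.0, 0.1, 175.0]
force: [-1.4, -0.5, 7.6]
gripper_width: 46.6
```

Request:
play_rows --pt "0 0 0.5 0 0.5" --pt "0 0 0 0 0.2" --pt "0 0 0 0 0" --pt "0 0 0 0 0" --pt "0 0 20 0 0" --pt "0 0 35 0 0" --pt "0 0 25 0 0" --pt "0 -20 0 0 0" --pt "3 -40 0 0 0" --pt "4 -50 0 0 0" --pt "4 -50 0 0 0" --pt "4 -50 0 0 0" --pt "4 -50 0 0 0" --pt "4 -50 0 0 0" --pt "4 -40 0 0 0" --pt "4 -28 0 0 0" --pt "0 -10 0 0 0" --pt "0 0 0 0 0"

```text
time_s: 7.9
ee_pos: [580.2, -258.0, 119.4]
ee_rot: [179.9, -0.1, 175.0]
force: [-0.4, 0.3, -0.1]
gripper_width: 91.5
```

Run:
```python
from h import *
print(env.state()["ee_pos"])
for n in ("top","scene"):
    a=env.grab_frame(n)[:,:,::-1]; cv2.imwrite(f"pics/{n}2.png",a)
a=cv2.imread("pics/top2.png"); cv2.imwrite("pics/top2c.png",cv2.resize(a[150:250,200:400],None,fx=4,fy=4))
```

```text
[ 580.17783113 -257.95948104  119.38554768]
```

View pics/top2c.png

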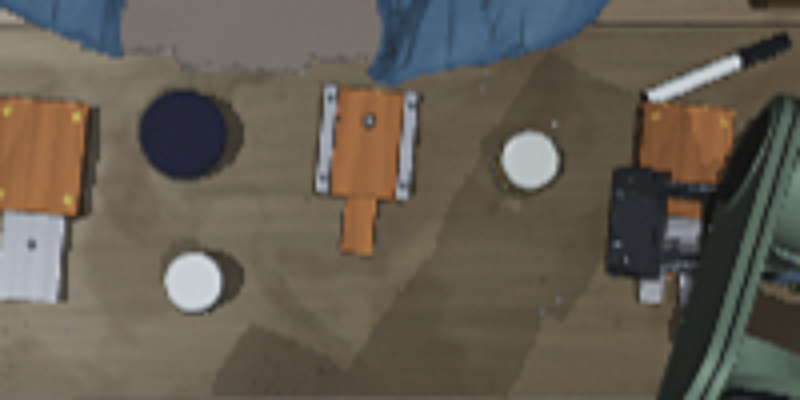

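View pics/scene2.png

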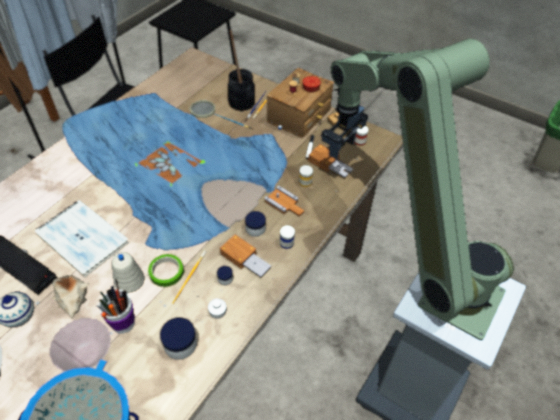

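The jar stands upright at top px (248,220), and the holder is clear with its pin at (292,180). I measure the holder exactly while it is unobstructed.

Run:
```python
from h import *
a=cv2.imread("pics/top2.png"); hsv=cv2.cvtColor(a,cv2.COLOR_BGR2HSV)
x0,y0,x1,y1=270,160,315,220
wood=cv2.inRange(hsv,(5,110,80),(18,255,255)); 
# line fits: per-row left/right subpixel edges of wood via saturation threshold
S=hsv[:,:,1].astype(float)
def edges(rows,u0,u1,thr,ch):
    L=[];Rr=[]
    for v in rows:
        r=ch[v,u0:u1]; i=np.where(r>thr)[0]
        l=i[0]; rr=i[-1]
        L.append((u0+l-(r[l]-thr)/(r[l]-r[l-1]),v)); Rr.append((u0+rr+(r[rr]-thr)/(r[rr]-r[rr+1]),v))
    return np.array(L),np.array(Rr)
def ang(P):
    vx,vy,x,y=cv2.fitLine(P.astype(np.float32),cv2.DIST_HUBER,0,.01,.01).ravel(); 
    if vx<0: vx,vy=-vx,-vy
    return np.degrees(np.arctan2(vy,vx)),x,y
for nm,rows,z in [("bed",range(174,197),14),("tongue",range(202,212),14)]:
    L,Rr=edges(rows,270,315,110,S)
    l=onz("top",L,z); r=onz("top",Rr,z)
    print(nm,"L",np.round(ang(l),2),"R",np.round(ang(r),2),"mid",np.round(ang((l+r)/2),2),"w",np.round(np.median(l[:,1]-r[:,1]),1))
# x extents along centre line
col=lambda u:S[165:222,u]
for u in (289,290,291):
    r=col(u); i=np.where(r>110)[0]; print(u,165+i[0],165+i[-1],onz("top",[(u,165+i[-1]+.5)],14),onz("top",[(u,165+i[0]-.5)],14))
V=hsv[:,:,2].astype(int); print(V[175:186,286:299]); print(hsv[175:186,286:299,1])
```

```text
bed L [ -5.04 666.79  17.12] R [ -6.25 668.08 -36.13] mid [ -5.53 668.43  -9.46] w 53.4
tongue L [ -7.38 597.58  10.95] R [ -6.4  597.55 -15.28] mid [ -6.89 597.57  -2.17] w 26.2
289 172 213 [[574.61780433  -1.06188869]] [[713.18075531  -1.77645759]]
290 172 213 [[574.61423273  -4.33024591]] [[713.17945533  -5.07058093]]
291 172 213 [[574.61066101  -7.59871078]] [[713.17815531  -8.36481361]]
[[143 154 157 158 155 149 146 150 155 161 153 145 151]
 [143 156 159 158 155 145 147 150 155 158 152 144 150]
 [146 157 159 159 154 145 150 157 159 159 149 146 150]
 [147 156 160 160 146 128 116 121 156 159 149 146 152]
 [150 157 162 162 132  94 138  68 152 160 148 145 151]
 [151 158 162 162 129  96 170  77 152 159 147 145 153]
 [152 158 164 161 137  84  75 109 157 158 147 148 151]
 [156 158 161 161 154 124 116 156 161 158 150 148 151]
 [156 159 158 158 150 149 153 158 158 158 155 151 152]
 [157 160 159 158 146 147 148 154 157 157 156 150 152]
 [158 160 161 158 148 148 149 155 158 158 154 150 153]]
[[148 144 148 147 146 147 147 144 145 146 148 149 147]
 [148 145 148 145 146 146 147 146 146 147 146 149 144]
 [147 146 148 146 147 149 148 146 144 149 149 147 146]
 [149 147 147 147 150 133 145 154 149 149 147 147 148]
 [148 146 146 150 156  27  37  26 151 148 148 146 145]
 [147 150 148 148 154  35  47   3 151 149 147 146 147]
 [146 145 148 149 149  36  14 124 149 148 147 146 147]
 [147 148 149 147 151 140 138 149 149 147 148 148 150]
 [149 148 147 147 146 149 148 147 148 145 146 147 149]
 [148 148 148 145 148 147 146 146 146 149 145 148 151]
 [148 148 146 148 146 146 147 145 147 148 147 148 153]]
```

Request:
play_rows --pt "0 0 -20 0 0" --pt "0 0 -30 0 0" --pt "0 0 -30 0 0" --pt "0 0 -15 0 0" --pt "0 0 -6 0 0" --pt "0 0 -2 0 0" --pt "0 0 0 0 0.4" --pt "0 0 0 0 0.6" --pt "0 0 0 0 0.6" --pt "0 0 0 0 0.6" --newtons 20

```text
time_s: 9.25
ee_pos: [581.3, -257.9, 17.7]
ee_rot: [-180.0, 0.0, 175.0]
force: [-1.2, -2.0, -0.3]
gripper_width: 54.0
```

Request:
play_rows --pt "0 0 0 0 0.7" --pt "0 0 0 0 0.7" --pt "0 0 0 0 0.7"

```text
time_s: 9.62
ee_pos: [581.3, -258.0, 17.6]
ee_rot: [-180.0, 0.0, 175.0]
force: [-1.2, -0.6, 1.2]
gripper_width: 50.1
```

Request:
play_rows --pt "-3 0.3 0 0 0.7" --pt "-6 0.6 0 0 0.7" --pt "-8 0.7 0 0 0.7" --pt "-8 0.7 0 0 0.7" --newtons 25

```text
time_s: 10.12
ee_pos: [555.5, -255.2, 17.4]
ee_rot: [180.0, -0.0, 175.0]
force: [1.3, 0.1, 0.9]
gripper_width: 49.6
```

Request:
play_rows --pt "-8 0.7 0 0 0.7" --pt "-8 0.7 0 0 0.7" --pt "-6 0.5 0 0 0.7" --pt "-4 0.4 0 0 0.7" --pt "0 0 0 0 0.7"

```text
time_s: 10.75
ee_pos: [529.3, -252.9, 17.3]
ee_rot: [180.0, -0.1, 175.0]
force: [-0.3, 0.1, -1.7]
gripper_width: 50.1
```

Run:
```python
from h import *
s=env.state();print(s["ee_pos"],s["force"],s["gripper_width"])
for n in ("top","scene"):
    a=env.grab_frame(n)[:,:,::-1]; cv2.imwrite(f"pics/{n}3.png",a)
a=cv2.imread("pics/top3.png");b=cv2.imread("pics/scene3.png")
cv2.imwrite("pics/c3.png",np.hstack([cv2.resize(a[160:250,330:420],(400,400),interpolation=2),cv2.resize(b[120:210,290:380],(400,400),interpolation=2)]))
```

```text
[ 529.32455972 -252.93451503   17.29089083] [-0.34355398  0.1276784  -1.67249467] 50.13483901016536
```

View pics/c3.png

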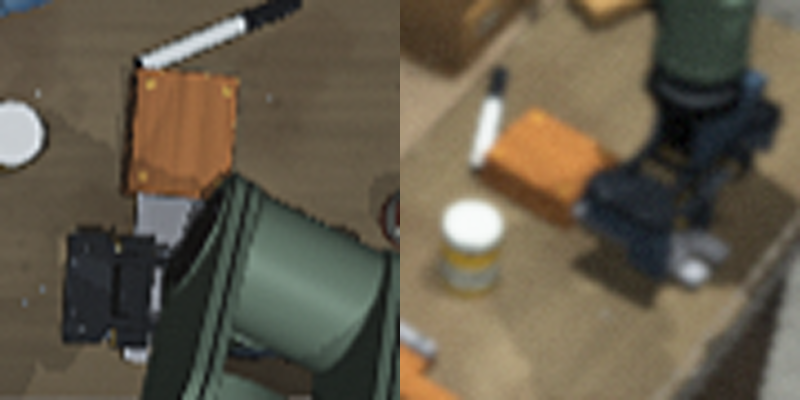

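Request:
play_rows --pt "0 0 0 0 0.4" --pt "0 0 0 0 0.1" --pt "0 0 0 0 0" --pt "0 0 0 0 0" --pt "5 -0.5 0 0 0" --pt "14 -1.3 0 0 0" --pt "16 -1.4 0 0 0" --pt "14 -1.3 0 0 0" --pt "5 -0.5 0 0 0" --pt "0 0 0 0 0"

```text
time_s: 12.1
ee_pos: [584.4, -258.0, 17.3]
ee_rot: [180.0, -0.0, 175.0]
force: [-0.1, -0.0, 0.5]
gripper_width: 91.2
```

Run:
```python
from h import *
s=env.state();print(s["ee_pos"],s["force"],s["gripper_width"])
for n in ("top","scene"):
    a=env.grab_frame(n)[:,:,::-1]; cv2.imwrite(f"pics/{n}4.png",a)
a=cv2.imread("pics/top4.png");b=cv2.imread("pics/scene4.png")
cv2.imwrite("pics/c4.png",np.hstack([cv2.resize(a[160:250,330:420],(400,400),interpolation=2),cv2.resize(b[120:210,290:380],(400,400),interpolation=2)]))
```

```text
[ 584.38919941 -258.04508899   17.25060804] [-0.09819095 -0.04576175  0.46458299] 91.24101633798269
```

View pics/c4.png

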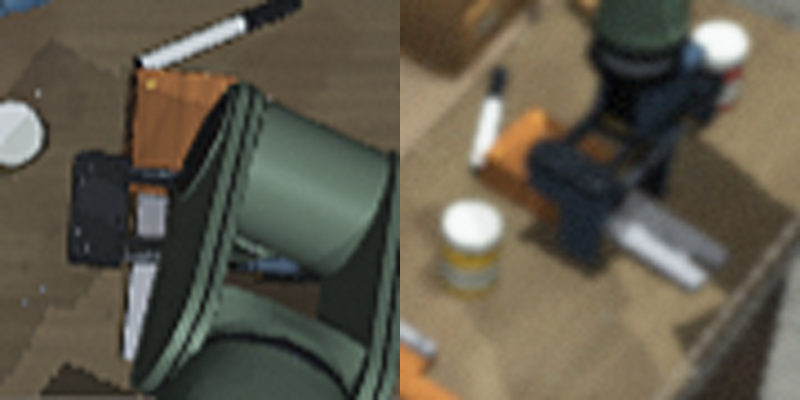

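The blade lies drawn out, its end at top px (359,240), with the jaws now around the rear half near the mouth. I regrip here.

Request:
play_rows --pt "0 0 0 0 0.4" --pt "0 0 0 0 0.7" --pt "0 0 0 0 0.7" --pt "0 0 0 0 0.7" --pt "0 0 0 0 0.7" --pt "0 0 0 0 0.7" --pt "0 0 0 0 0.7" --newtons 35

```text
time_s: 13.08
ee_pos: [584.3, -258.2, 17.5]
ee_rot: [-180.0, 0.0, 175.0]
force: [0.4, -1.1, 0.4]
gripper_width: 49.7
```

Request:
play_rows --pt "-3 0.3 0 0 0.7" --pt "-8 0.7 0 0 0.7" --pt "-10 0.9 0 0 0.7" --pt "-10 0.9 0 0 0.7" --pt "-10 0.9 0 0 0.7" --pt "-8 0.7 0 0 0.7" --pt "-5 0.4 0 0 0.7" --pt "0 0 0 0 0.7"

```text
time_s: 14.08
ee_pos: [529.9, -253.3, 17.5]
ee_rot: [180.0, -0.0, 175.0]
force: [-0.5, -0.5, -2.9]
gripper_width: 49.6
```

Request:
play_rows --pt "0 0 8 0 0.7" --pt "0 0 25 0 0.7" --pt "0 0 30 0 0.7" --pt "0 0 30 0 0.7" --pt "0 0 20 0 0.7" --pt "0 15 0 -5 0.7" --pt "0 15 0 -10 0.7" --pt "0 15 0 -10 0.7" --pt "0 15 0 -10 0.7" --pt "0 15 0 -10 0.7" --pt "0 15 0 -10 0.7" --pt "0 15 0 -10 0.7" --pt "0 15 0 -10 0.7"

```text
time_s: 15.7
ee_pos: [530.6, -132.8, 131.1]
ee_rot: [180.0, 0.0, 99.7]
force: [0.5, -0.6, -2.3]
gripper_width: 49.7
```

Request:
play_rows --pt "3 12 0 -10 0.7" --pt "3 12 0 -10 0.7" --pt "3 12 0 -10 0.7" --pt "3 12 0 -10 0.7" --pt "3 12 0 -10 0.7" --pt "3 12 0 -10 0.7" --pt "3 12 0 -10 0.7" --pt "3 12 0 -10 0.7" --pt "3 12 0 -10 0.7" --pt "3 12 0 -10 0.7" --pt "5 12 0 -5.7 0.7" --pt "0 0 0 0 0.7" --pt "0 0 0 0 0.7"

```text
time_s: 17.32
ee_pos: [565.1, -1.6, 130.7]
ee_rot: [180.0, 0.0, -5.6]
force: [0.0, 0.1, -2.5]
gripper_width: 49.7
```

Run:
```python
from h import *
s=env.state();print(s["ee_pos"],s["ee_rot"],s["force"],s["gripper_width"],s["qpos"])
for n in ("top","scene"):
    a=env.grab_frame(n)[:,:,::-1]; cv2.imwrite(f"pics/{n}5.png",a)
a=cv2.imread("pics/top5.png");b=cv2.imread("pics/scene5.png")
cv2.imwrite("pics/c5.png",np.hstack([cv2.resize(a[150:250,240:340],(400,400),interpolation=2),cv2.resize(b[160:260,240:340],(400,400),interpolation=2)]))
```

```text
[565.1018935   -1.58859248 130.66839368] [ 1.79977462e+02  3.33584116e-03 -5.58129087e+00] [ 0.00774002  0.10462519 -2.53095008] 49.67364481871363 [-1.31447537e+00  2.19244616e+01  9.91749570e+01 -2.59572715e-02
  5.89055875e+01  9.42802214e+01]
```

View pics/c5.png

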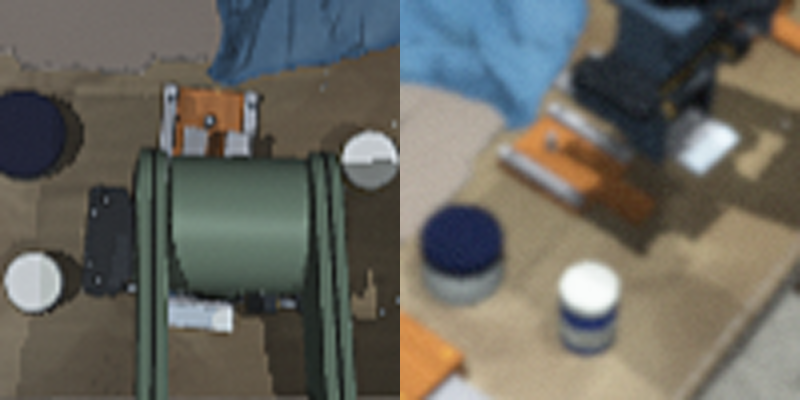

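Run:
```python
from h import *
a=cv2.imread("pics/top5.png"); 
cv2.imwrite("pics/c5b.png",cv2.resize(a[165:195,275:310],None,fx=16,fy=16,interpolation=cv2.INTER_NEAREST))
hsv=cv2.cvtColor(a,cv2.COLOR_BGR2HSV)
print(hsv[176:190,283:306,1]); print(hsv[176:190,283:306,2])
```

```text
[[ 37 110 157 146 145 144 146 148 147 147 146 147 147 149 149 145 150 170
   23  56  47   5  67]
 [ 38 123 155 148 143 145 147 146 149 148 147 146 146 148 149 145 153 166
   26  34  32   5  74]
 [ 30 112 151 144 143 147 147 151 131 141 154 149 149 149 146 144 150 179
   29  26  25   9  75]
 [ 15  89 148 148 148 147 150 157  30  36  25 150 148 147 145 147 153 164
   30  27  25   4  76]
 [ 16 138 155 157 160 160 158 161  29  44  22 145 148 148 147 149 159 135
   29  24  22  12  76]
 [ 25 151 163  79  85  81 122 139  17   9 127 150 149 152 155 157 165 114
   28  25  22  17  79]
 [ 16 157 168  11  15  11   9  34  21 126 152 147 151 147  82  92 130  85
   25  24  17  35  80]
 [ 14 162 160  31  33  28  32  36   4 121 142 122 150  69  28  17  15   7
   24  27  21  47  76]
 [ 26 165 155  24  26  24  22  31   8  88 137 130 161  16  30  29  28  26
   24  26   4  58  72]
 [ 25 169 143  24  24  23  20  31  12  86 144 132 168  14  23  24  19  22
   21  25  20  65  60]
 [ 70 167 121  26  26  22  22  28  34 106 137 134 176   7  24  24  21  22
   21  26  27  65  63]
 [117 173  84  23  25  22  23  27
[... 917 characters left out ...]
155 157 121  51  92]
 [ 56 123  99 149 145 139 142 147 132 110  61  50  73  78 148 148 140 117
  147 125  97  49  97]
 [ 59 119 107 139 140 136 137 142 131  64  54  55  76  96 168 166 165 166
  173 106  59  48  78]
 [ 52 119 100 138 138 136 137 142 126  65  55  58  76 111 164 162 159 161
  172  92  52  51  51]
 [ 69 122  93 137 140 137 139 144 121  65  56  57  77 108 162 162 159 164
  173  87  48  51  53]
 [120 131 106 142 145 142 145 152 114  63  59  71  79 141 169 166 166 171
  186  97  53  53  56]
 [114 106  84 114 113 112 115 123  84  56  53  71  69 136 145 131 130 133
  148  98  48  50  53]
 [ 54  53  54  55  53  52  53  58  51  47  47  52  48  69  72  48  46  46
   45  60  45  49  49]]
```

View pics/c5b.png

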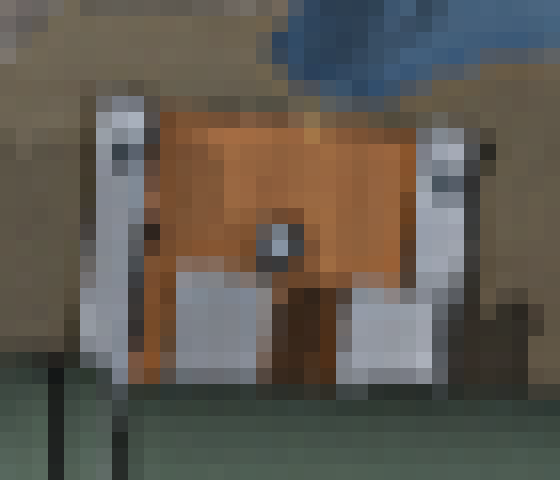

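Run:
```python
from h import *
f=onz("top",(293.85,181.55),133.2)[0]; print("front",f, "rel TCP",f-[565.1,-1.6])
print("pin tip",onz("top",[(291.9,179.5),(291.75,179.6)],34))
print("pred front px",proj("top",[666.1,-11.5,133.2]),"pred pin px",proj("top",[683.2,-11,34]), proj("top",[683.2,-11,14]))
# pin blob centre in top2
a=cv2.imread("pics/top2.png"); S=cv2.cvtColor(a,cv2.COLOR_BGR2HSV)[175:186,286:299,1].astype(float)
w=np.clip(148-S,0,None); w[w<10]=0
v,u=np.mgrid[175:186,286:299]; print("pin sat centroid",(w*u).sum()/w.sum(),(w*v).sum()/w.sum(),onz("top",((w*u).sum()/w.sum(),(w*v).sum()/w.sum()),[30][0]))
```

```text
front [663.5518911  -10.14796171] rel TCP [98.4518911  -8.54796171]
pin tip [[683.7922698  -10.02363529]
 [683.4655534   -9.53513929]]
pred front px [294.29260158 180.71220478] pred pin px [292.20199609 179.68097995] [291.85166443 180.53019304]
pin sat centroid 291.93055555555554 179.90674603174602 [[683.02311536 -10.34639509]]
```

Request:
play_rows --pt "10 -0.4 0 0 0.7" --pt "14 -0.4 0 0 0.7" --pt "10 -0.4 0 0 0.7" --pt "0 0 -20 0 0.7" --pt "0 0 -30 0 0.7" --pt "0 0 -22 0 0.7" --pt "0 0 -10 0 0.7" --pt "0 0 -3 0 0.7" --pt "0 0 0 0 0.7"

```text
time_s: 18.55
ee_pos: [599.9, -2.6, 46.1]
ee_rot: [-180.0, -0.1, -5.7]
force: [0.3, 0.8, -2.0]
gripper_width: 49.9
```

Run:
```python
from h import *
s=env.state();print(s["ee_pos"],s["ee_rot"],s["force"])
for n in ("top","scene"):
    a=env.grab_frame(n)[:,:,::-1]; cv2.imwrite(f"pics/{n}6.png",a)
a=cv2.imread("pics/top6.png");b=cv2.imread("pics/scene6.png")
cv2.imwrite("pics/c6.png",np.hstack([cv2.resize(a[165:200,275:310],(400,400),interpolation=0),cv2.resize(b[175:225,255:305],(400,400),interpolation=0)]))
```

```text
[599.92222095  -2.5664843   46.05637353] [-1.79999708e+02 -7.22759858e-02 -5.67384374e+00] [ 0.31136899  0.8000277  -1.98839874]
```

View pics/c6.png

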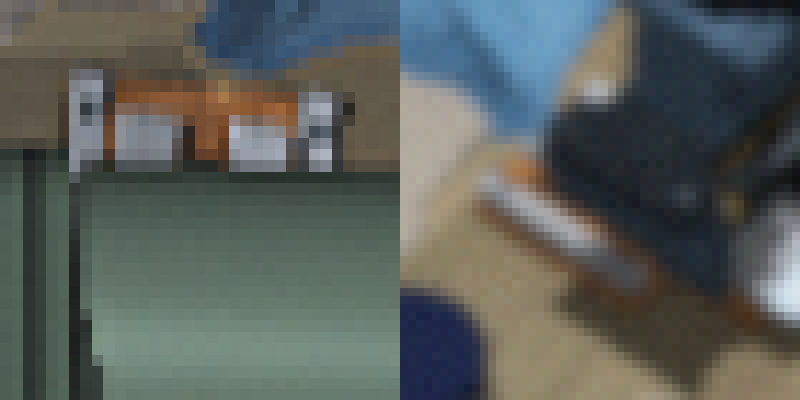

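Run:
```python
from h import *
a=cv2.imread("pics/top6.png");hsv=cv2.cvtColor(a,cv2.COLOR_BGR2HSV)
print("cols 280..304"); 
for v in range(172,181): print(v,hsv[v,280:305,1])
for v in range(172,181): print(v,hsv[v,280:305,2])
T=np.array([599.9,-2.6]);u=np.array([.9952,-.0982]);n=np.array([.0982,.9952])
for s in (79.3,82): 
    print(s,"pred notch",T+u*s)
    for lat in (25,-25): print("front corner px",proj("top",[*(T+u*(s+19.5)+n*lat),48.6]))
```

```text
cols 280..304
172 [ 73  17  27  29   8 155 143 142 134 134 124 122 110 109 107 100  99  99
  80  72  69  45  30  49  59]
173 [ 77  24  30  34  10 170 163 159 159 157 152 152 150 149 142 148 147 147
 141 142 145   7  27  17  15]
174 [ 77  23  57  46  95  79  77  84  88 116 133 149 145 146 153 160 166 165
 163 161 177  19  29  25  15]
175 [ 82  24  33  34 122   7  15  27  18   6  51 128 150 147 160  24  60  64
  84 121 148  20  29  28  12]
176 [ 80  26  29  33 141  18  30  26  29  34  12  61 149 147 171  31  19  23
  17   9  89  18  62  46   5]
177 [ 58  24  22  33 142  15  28  24  25  27  20 106 153 150 174  29  29  25
  26  29   6  28  35  31   4]
178 [ 57  22  24  22 117  21  25  22  21  24  26 103 138 155 160  26  26  24
  22  26  24  16  20  24   4]
179 [49 22 26 17 46 22 24 21 24 23 21 35 23 30 85 20 26 24 24 28 37 16 24 23
 14]
180 [50 20 36 45 45 47 40 51 55 48 48 49 45 50 47 53 45 56 48 56 49 50 46 46
 53]
172 [ 87 135 151 160  65  99 105 104 101  99 107  96  95 122 138 117 106 103
  92  82  85  91 102  93  91]
173 [ 76 150 121 141  51 114 119 128 135 140 139 134 126 152 167 1
[... 312 characters left out ...]
128 112 195 162 146
 151 140 129 129  87 105  51]
177 [ 53 148 149 149 113 151 144 139 142 149  88  48 122 134  95 175 170 162
 169 175  87  82 133 149  58]
178 [ 45 153 129 125  74 136 133 128 132 137  77  47  96 102  86 155 170 169
 171 179  86  78 175 191  62]
179 [ 63 142  79  61  44  83  86  84  86  88  60  44  44  42  60 104 127 127
 130 136  69  63 129 143  54]
180 [81 91 64 62 62 60 58 60 56 59 59 63 63 61 60 53 51 50 48 50 52 51 50 50
 53]
79.3 pred notch [678.81936 -10.38726]
front corner px [285.09756353 173.65473765]
front corner px [300.5863543  175.16204622]
82 pred notch [681.5064 -10.6524]
front corner px [285.17633813 172.82634937]
front corner px [300.66270455 174.33340051]
```

Request:
play_rows --pt "0 -0.7 0 0 0.7" --pt "0 0 -4 0 0.7" --pt "0 0 -4 0 0.7" --pt "0 0 -3 0 0.7" --pt "0 0 0 0 0.7"

```text
time_s: 19.27
ee_pos: [598.9, -3.2, 34.0]
ee_rot: [180.0, 0.1, -5.7]
force: [0.0, -0.5, -2.7]
gripper_width: 49.4
```

Request:
play_rows --pt "0 0 -3 0 0.7" --pt "0 0 -3 0 0.7" --pt "0 0 -3 0 0.7" --pt "0 0 0 0 0.7"

```text
time_s: 19.77
ee_pos: [599.0, -3.2, 25.1]
ee_rot: [180.0, 0.0, -5.7]
force: [0.6, 0.7, -2.8]
gripper_width: 49.6
```

Request:
play_rows --pt "0 0 -2 0 0.7" --pt "0 0 -2 0 0.7" --pt "0 0 -1 0 0.7" --pt "0 0 0 0 0.7"

```text
time_s: 20.27
ee_pos: [599.2, -3.2, 20.7]
ee_rot: [180.0, -0.0, -5.7]
force: [-0.6, 0.1, -0.0]
gripper_width: 49.9
```

Request:
play_rows --pt "0 0 -0.5 0 0.7" --pt "1 -0.1 0 0 0.7" --pt "1 -0.1 0 0 0.7" --pt "1 -0.1 0 0 0.7" --pt "0 0 0 0 0.7"

```text
time_s: 20.9
ee_pos: [602.5, -3.5, 20.1]
ee_rot: [180.0, -0.0, -5.7]
force: [-2.0, -0.1, 2.1]
gripper_width: 49.7
```

Request:
play_rows --pt "1 -0.1 0 0 0.7" --pt "0.8 -0.1 0 0 0.7" --pt "0 0 0 0 0.7"

```text
time_s: 21.28
ee_pos: [604.2, -3.7, 20.0]
ee_rot: [180.0, -0.0, -5.7]
force: [-2.9, 0.3, 1.4]
gripper_width: 49.2
```

Request:
play_rows --pt "0.8 -0.1 0 0 0.7" --pt "0.8 -0.1 0 0 0.7" --pt "0 0 0 0 0.7"

```text
time_s: 21.65
ee_pos: [605.8, -4.0, 20.0]
ee_rot: [180.0, -0.0, -5.7]
force: [-1.8, 0.7, 2.1]
gripper_width: 49.3
```

Request:
play_rows --pt "0.6 -0.1 0 0 0.7" --pt "0.6 -0.1 0 0 0.7" --pt "0 0 0 0 0.7"

```text
time_s: 22.02
ee_pos: [606.4, -4.0, 20.0]
ee_rot: [180.0, 0.1, -5.7]
force: [-3.4, 1.2, 2.9]
gripper_width: 49.7
```

Run:
```python
from h import *
s=env.state();print(s["ee_pos"],s["ee_rot"],s["force"])
for n in ("top","scene"):
    a=env.grab_frame(n)[:,:,::-1]; cv2.imwrite(f"pics/{n}7.png",a)
a=cv2.imread("pics/top7.png");b=cv2.imread("pics/scene7.png")
cv2.imwrite("pics/c7.png",np.hstack([cv2.resize(a[165:200,275:310],(400,400),interpolation=0),cv2.resize(b[175:225,255:305],(400,400),interpolation=0)]))
hsv=cv2.cvtColor(a,cv2.COLOR_BGR2HSV)
for v in range(170,180): print(v,hsv[v,282:304,1])
T=np.array([s["ee_pos"][0],s["ee_pos"][1]]);u=np.array([.9952,-.0982])
print(proj("top",[*(T+u*98.7),22.5]))
```

```text
[606.41208026  -4.04214869  19.97456804] [ 1.79996274e+02  5.29479898e-02 -5.67693524e+00] [-3.43874551  1.22392545  2.93172968]
170 [ 31  48  54  56  53  59  50  50  59  64  76  19  37  96 118 133 135 119
  56  14  76  82]
171 [20 19 30 91 83 74 60 54 53 45 47 58 67 14 35 36 43  6 73 83 75 71]
172 [ 25  29   8 159 156 152 139 141 125 122 115 109 106 103 105 101  84  72
  70  50  30  47]
173 [ 30  33  15 122  89 121 144 143 154 155 151 151 149 154 156 157 147 146
 149   7  27  19]
174 [ 54  46 103  55   8  11  10  32  43 142 149 146 156  93  88 120 148 144
 178  19  28  24]
175 [ 31  38 126   8  28  30  32  39  32 126 151 149 163  24  20   4   9  31
 112  28  30  28]
176 [ 25  34 133  18  27  22  25  31  17 140 154 151 163  31  31  29  29  31
  39  22  49  46]
177 [ 22  35 137   9  27  23  20  28  10 139 141 142 160  24  27  24  25  24
  50  19  34  34]
178 [26 36 39 45 37 37 33 32 22 52 48 59 75 24 29 25 26 20 32 22 24 25]
179 [40 45 44 45 46 45 45 42 46 46 56 53 49 40 45 43 52 47 48 49 48 49]
[292.79720802 173.67366055]
```

View pics/c7.png

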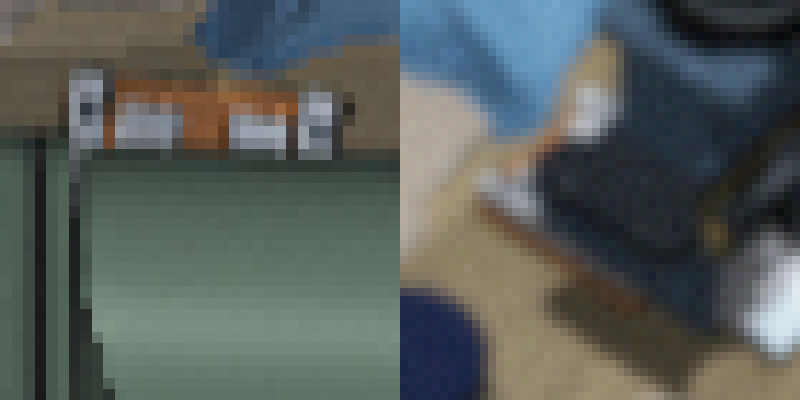

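Request:
play_rows --pt "0.8 -0.1 0 0 0.7" --pt "0 0 0 0 0.7"

```text
time_s: 22.38
ee_pos: [606.4, -4.1, 19.9]
ee_rot: [180.0, 0.2, -5.7]
force: [-6.7, 1.2, 5.2]
gripper_width: 49.3
```

Request:
play_rows --pt "-0.8 0.1 0 0 0.7" --pt "0 0 0 0 0.4" --pt "0 0 0 0 0.1" --pt "0 0 0 0 0" --pt "0 0 0 0 0" --pt "0 0 10 0 0" --pt "0 0 30 0 0" --pt "0 0 40 0 0" --pt "-40 40 20 0 0" --pt "-50 60 20 0 0" --pt "-50 60 0 0 0" --pt "-50 60 0 0 0" --pt "-20 60 0 0 0" --pt "0 50 0 0 0" --pt "0 0 0 0 0"

```text
time_s: 24.25
ee_pos: [428.9, 291.1, 136.7]
ee_rot: [-179.8, -0.2, -5.4]
force: [-0.6, 1.1, -0.1]
gripper_width: 91.1
```

Run:
```python
from h import *
s=env.state();print(s["ee_pos"],s["ee_rot"],s["force"])
for n in ("top","scene"):
    a=env.grab_frame(n)[:,:,::-1]; cv2.imwrite(f"pics/{n}8.png",a)
a=cv2.imread("pics/top8.png");b=cv2.imread("pics/scene8.png")
cv2.imwrite("pics/c8.png",np.hstack([cv2.resize(a[165:225,265:325],(400,400),interpolation=0),cv2.resize(b[175:235,250:310],(400,400),interpolation=0)]))
```

```text
[428.94923814 291.09384218 136.65311894] [-179.84053748   -0.18332844   -5.41605094] [-0.64777012  1.05988803 -0.12302934]
```

View pics/c8.png

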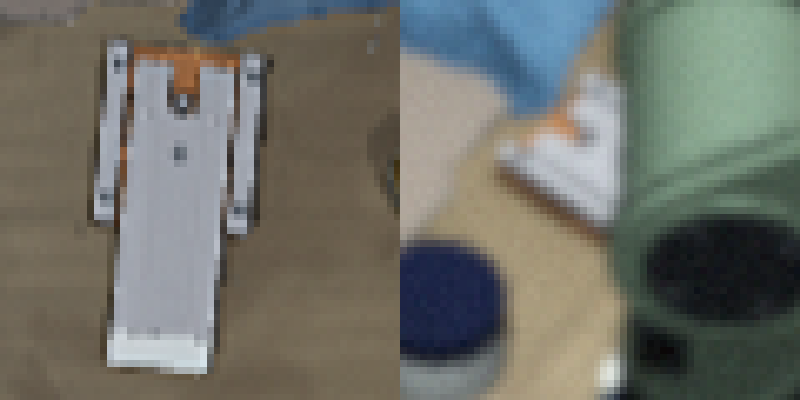

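View pics/top8.png

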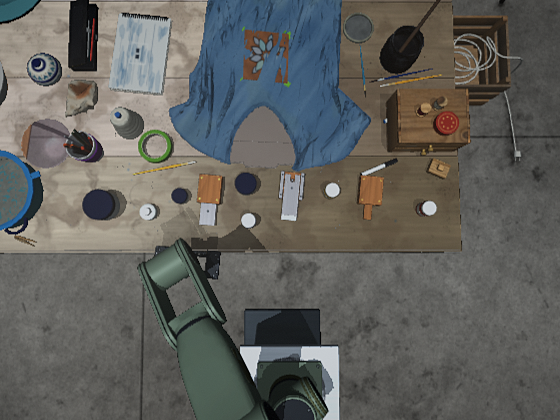

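The pin (top px ~(292,180)) sits at the notch's root and the blade lies between the cheeks. Now I check the numbers.

Run:
```python
from h import *
a=cv2.imread("pics/top8.png");hsv=cv2.cvtColor(a,cv2.COLOR_BGR2HSV);V=hsv[:,:,2].astype(float);S=hsv[:,:,1].astype(float)
print(S[172:178,284:303].astype(int)); print(V[213:223,280:298].astype(int))
def edge(rows,u0,u1,thr):
    M=[]
    for v in rows:
        i=[u for u in range(u0,u1) if S[v,u]<thr]
        M.append((i[0],i[-1],v))
    return np.array(M,float)
E=edge(range(200,212),276,302,42); L=onz("top",E[:,[0,2]],22);R=onz("top",E[:,[1,2]],22);m=(L+R)/2
p=np.polyfit(m[:,0],m[:,1],1);print("blade axis yaw",np.degrees(np.arctan(p[0])),"y at pin",np.polyval(p,683.2),"w",(L-R)[:,1].mean())
W=((0,0,150),(179,40,255)); D=((105,60,20),(130,255,110))
def blob(box,lo,hi):
    x0,y0,x1,y1=box; mm=cv2.inRange(hsv[y0:y1,x0:x1],lo,hi)
    n,l,s,c=cv2.connectedComponentsWithStats(mm); i=1+np.argmax(s[1:,4]); return c[i]+[x0,y0],s[i,4]
for nm,b,r,z in [("jar",(240,212,258,229),W,66),("jarb",(322,180,343,200),W,66),("jarc",(418,198,440,218),W,66),("pot",(138,202,160,222),W,51),("cream",(232,170,262,197),D,56)]:
    c,n=blob(b,*r); print(nm,np.round(c,1),n,np.round(onz("top",c,z),1))
```

```text
[[ 21 158 155 151 145 141 127 121 118 105 109 101 100  98  81  69  72  45
   29]
 [ 33 122  84 119 144 146 153 153 149 150 145 154 158 155 143 144 147   7
   26]
 [110  45  13  11  10  31  43 140 146 148 155  82  83 123 144 144 170  20
   26]
 [124   5  29  28  29  37  25 126 151 148 158  21  22   6   8  30 108  25
   29]
 [134  17  24  22  20  29   8 136 151 149 168  32  30  28  29  30  40  23
   50]
 [137  13  24  20  18  27  14 155 153 152 165  27  27  22  23  26  73  19
   29]]
[[ 88  97 177 181 173 170 170 169 170 169 168 167 165 169 170 176 179  69]
 [ 83 122 197 202 163 166 172 160 151 170 170 170 169 174 169 175 151  61]
 [ 76 148 215 217 183 188 193 183 171 195 196 193 195 198 163 174 158  63]
 [ 75 194 217 213 210 214 212 214 213 213 211 210 211 214 185 199 155  61]
 [ 73 202 217 212 210 210 210 211 210 210 210 209 209 210 214 227 128  77]
 [ 82 197 223 220 218 219 218 216 216 214 212 210 211 210 213 227 103 103]
 [ 98 169 181 174 173 173 181 179 185 201 203 217 219 219 221 234  98 103]
 [109 105 104  86  83  92 100 101 111 140 145 174 178 176 188 187  87 102]
 [114 114 113 114 113 112 111 111 108 106 104  99 101 100 116  95 102 105]
 [113 112 112 112 113 111 111 111 109 110 107 106 106 106 102 103 103 104]]
blade axis yaw -9.026189335675994 y at pin -17.236212140123754 w 51.00123083535859
jar [247.7 220. ] 160 [[550.9 131.5]]
jarb [332.2 189.5] 153 [[ 647.2 -135.6]]
jarc [429.1 207.6] 154 [[ 589.4 -441.6]]
pot [147.1 212.7] 258 [[575.4 451.7]]
cream [245.3 183.1] 353 [[669.3 139.9]]
```

Request:
play_rows --pt "-20 20 20 0 0" --pt "-30 40 20 0 0" --pt "-40 50 20 0 0" --pt "-40 50 20 0 0" --pt "-20 20 10 0 0" --pt "0 0 0 0 0"

```text
time_s: 25.1
ee_pos: [302.8, 446.0, 222.4]
ee_rot: [-178.9, 1.5, -3.7]
force: [-0.2, 0.3, -0.6]
gripper_width: 91.1
```

Run:
```python
from h import *
for n in ("top","scene"):
    a=env.grab_frame(n)[:,:,::-1]; cv2.imwrite(f"pics/{n}9.png",a)
a=cv2.imread("pics/top9.png");b=cv2.imread("pics/scene9.png")
cv2.imwrite("pics/c9.png",np.hstack([cv2.resize(a[165:225,265:325],(400,400),interpolation=2),cv2.resize(b[175:255,230:310],(400,400),interpolation=2)]))
o=cv2.imread("pics/top0.png")
cv2.imwrite("pics/pot.png",np.hstack([cv2.resize(x[195:230,130:165],(350,350),interpolation=0) for x in (o,a)]))
# scene: predicted corners of seated blade vs. 10 mm raised
pin=np.array([683.2,-10.5]);u=np.array([.9952,-.0975]);n=np.array([.0975,.9952])
for z in (22,32): print(z,[np.round(proj("scene",[*(pin+u*s+n*l),z]),1).tolist() for s,l in ((19,25),(-130.5,25),(-130.5,-25))])
hs=cv2.cvtColor(b,cv2.COLOR_BGR2HSV)
```

```text
22 [[269.1, 196.5], [303.0, 218.1], [312.0, 209.5]]
32 [[269.1, 194.6], [303.2, 216.3], [312.2, 207.6]]
```

View pics/c9.png

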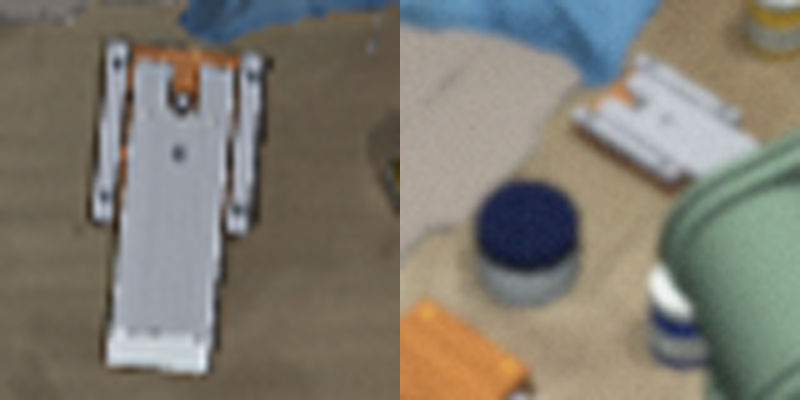

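View pics/pot.png

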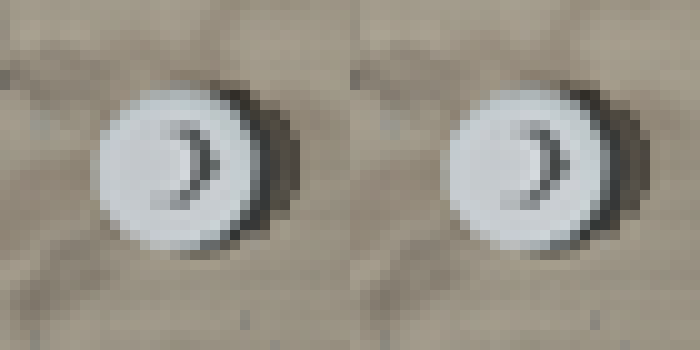

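The pot is unmoved. Both views show the blade lying flat between the cheeks with the pin at the root of the notch, and the jar upright. I hand the job in.

```bash
python3 -c "
from workcell import env
print(env.state()['qvel'].round(2)); print(env.job_done())"
```

```text
[-0.27  0.35  0.42  0.15  0.05 -0.06]
the job is handed in; nothing more can be done
None
```

The notched blade is in the holder with its notch round the pin, and I handed the job in at about 25 s; no verdict was reported. I stood the holder's jar upright on the table at about (551, 131) mm. I drew the blade out in two grips, turned it half round, lowered it over the pin, and pushed it forward until the wrist felt resistance (about 7 N).

**Last checks:**
- **Notch fit:** the pin sits at the notch's root. My estimates put it 1–2 mm from the exact home point, against a limit of 5 mm. They vary with the camera's roughly 2 mm calibration.
- **Alignment:** blade and holder both lie at about -5.6°. One coarse line fit gave -9.0° for the blade; I discarded it because it used whole-pixel edges, and the front and rear end midpoints give -5.6°.
- **Flatness:** both views show the blade lying flat between the cheeks. I did not measure its height directly in the images; the tool height at contact is consistent with it resting on the bed.
- **Other items:** jar_b, jar_c and the middle-sized cream pot measured within 1 mm of their starts. The white pot first seemed to shift 3–4 mm, but enlarged before-and-after crops show it unmoved. The plain blade shows no visible movement; I did not measure it again.

The resistance at the end of the push could have been a finger against a cheek rather than the notch's root. The views after release show the pin at the root either way.

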